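# Clear the clay scrap from the trimming corner

### The job

Clear the scrap from the clay bench: first lift the cracked red disc off the free-spinning turntable and put it in the wooden catch tray at the end of the metal trimming board, leaving the sound green disc on the turntable. Then take up the hand brush and sweep all four coloured offcuts off the board into the same tray with it, never touching an offcut with the gripper. Finally stand the brush upright back in its holder, and leave the jar, the bottle and the spool where they are.

Things in the scene. Friction and masses are not known exactly. Their poses are not given: they have to be found in the camera images.
- board: fixed trimming board with catch tray; origin on the bench under the board's centre. Aluminium top 50 mm above the bench, 200 mm long (y -100 to +100), 160 mm wide (x -80 to +80) between steel side lips 6 mm thick that rise 11 mm above the top; both ends open. Right against its -y end, lower than the top, is the light wood tray: sweep along -y
- tray (a point): centre of the catch tray's inner floor, at (0, -167.5, 5) mm in the board's frame, axes as the board's. Inside, the tray is 160 mm in x and 135 mm in y, from the board's end face to the far wall; its outer walls are 6 mm thick and rise to 55 mm above the bench
- turntable: fixed foot of a passive turntable that spins freely about the vertical; origin on the bench under its axis. White platter 180 mm across and 12 mm thick, flat top 60 mm above the bench. The turntable and the brush holder may swap sides
- cracked_disc: loose red clay disc with a black zigzag crack on top, lying on the platter: 36 mm across, 20 mm high, upright sides for the lower 14 mm, domed above; origin at the centre of its underside, z up. 30 g
- sound_disc: loose green clay disc of the same shape and size, without crack, on the other half of the platter; origin at the centre of its underside
- brush: loose hand brush, upright on its bristles in the holder, 130 g; origin at the centre of the bristles' underside. Dark stiff bristle block 30 (x) by 100 (y) by 30 mm high; wooden back 32 by 104 mm, from 30 to 46 mm height; red upright handle 20 mm (x) by 36 mm (y), centred, from 46 to 115 mm height. Same both ways round
- holder: fixed shallow wooden box that holds the brush; origin on the bench under its centre; inner floor at 5 mm, inside 54 mm (x) by 124 mm (y), walls 5 mm thick rising to 17 mm; the brush stands in it with its axes along the holder's
- offcut_a: loose orange offcut, a block 28 by 20 by 18 mm high, lying on the board; origin at the centre of its underside
- offcut_b: loose blue offcut, six-sided stub 28 mm across, 18 mm high, on the board; origin at the centre of its underside
- offcut_c: loose yellow offcut, L-shaped, 30 by 25 mm, 16 mm high, on the board; origin under its middle
- offcut_d: loose purple offcut, a block 22 by 22 by 20 mm high, on the board; origin at the centre of its underside
- jar: loose amber glass jar with white cap, 56 mm across, 75 mm high, standing on the bench beyond the work; origin at the centre of its underside; a bystander
- bottle: loose blue bottle with white cap, 40 mm across, 95 mm high, standing on the bench beyond the work; origin at the centre of its underside; a bystander
- spool: loose copper wire spool, 44 mm across, 34 mm high, standing on the bench beyond the board; origin at the centre of its underside; a bystander

How it is judged:
On the way, in this order (a step that is already met when the one before it is completed fails the run):
1. the gripper lifts the cracked red disc clear of the turntable, 20 mm or more (height (world z) of cracked_disc above 0.08 m and contact force between the fingers and cracked_disc above 0.3 N), for 0.1 s.
2. the cracked disc lies in the catch tray, let go (x of cracked_disc in the frame of tray between -0.08 and 0.08 m and y of cracked_disc in the frame of tray between -0.067 and 0.067 m and z of cracked_disc in the frame of tray below 0.036 m and contact force between the fingers and cracked_disc below 0.1 N), for 0.2 s.
3. the gripper holds the brush lifted out of its holder, all four offcuts still on the board (height (world z) of brush above 0.03 m and contact force between the fingers and brush above 1 N and z of each of offcut_a, offcut_b, offcut_c, offcut_d in the frame of tray above 0.038 m), for 0.1 s.
4. all four offcuts lie in the catch tray while the gripper still holds the brush (x of offcut_a in the frame of tray between -0.08 and 0.08 m and y of offcut_a in the frame of tray between -0.067 and 0.067 m and z of each of offcut_a, offcut_b, offcut_c, offcut_d in the frame of tray below 0.036 m and x of offcut_b in the frame of tray between -0.08 and 0.08 m and y of offcut_b in the frame of tray between -0.067 and 0.067 m and x of offcut_c in the frame of tray between -0.08 and 0.08 m and y of offcut_c in the frame of tray between -0.067 and 0.067 m and x of offcut_d in the frame of tray between -0.08 and 0.08 m and y of offcut_d in the frame of tray between -0.067 and 0.067 m and height (world z) of brush above 0.03 m and contact force between the fingers and brush above 1 N), for 0.1 s.
At the end, for the whole second after the job is handed in: Cracked disc and four offcuts at rest inside the catch tray (origins under 36 mm above its floor); brush upright (0.12 rad) at rest on the holder floor, within 20 mm of its centre; sound disc at rest flat on the platter, within 90 mm of its axis (x of cracked_disc in the frame of tray between -0.08 and 0.08 m and y of cracked_disc in the frame of tray between -0.067 and 0.067 m and z of each of cracked_disc, offcut_a, offcut_b, offcut_c, offcut_d in the frame of tray below 0.036 m and x of offcut_a in the frame of tray between -0.08 and 0.08 m and y of offcut_a in the frame of tray between -0.067 and 0.067 m and x of offcut_b in the frame of tray between -0.08 and 0.08 m and y of offcut_b in the frame of tray between -0.067 and 0.067 m and x of offcut_c in the frame of tray between -0.08 and 0.08 m and y of offcut_c in the frame of tray between -0.067 and 0.067 m and x of offcut_d in the frame of tray between -0.08 and 0.08 m and y of offcut_d in the frame of tray between -0.067 and 0.067 m and linear speed of each of cracked_disc, offcut_a, offcut_b, offcut_c, offcut_d, brush, sound_disc below 0.03 m/s and horizontal distance between brush and holder below 0.02 m and height (world z) of brush below 0.01 m and angle between brush's own z axis and vertical below 0.12 rad and horizontal distance between sound_disc and turntable below 0.09 m and height (world z) of sound_disc between 0.055 and 0.066 m); the robot touches nothing.
It fails at once if the gripper's fingers touch an offcut (contact force between the fingers and offcut_a above 0.3 N or contact force between the fingers and offcut_b above 0.3 N or contact force between the fingers and offcut_c above 0.3 N or contact force between the fingers and offcut_d above 0.3 N).
It fails at once if the sound disc falls off the turntable or tips over (height (world z) of sound_disc below 0.05 m or angle between sound_disc's own z axis and vertical above 0.6 rad).
It fails at once if the jar, the bottle or the spool is moved more than 30 mm (distance of any of jar, bottle, spool from where it was at the start of the episode above 0.03 m).
It also fails if it takes over 64 s, if anything falls off the work surface, if the arm or the gripper's body presses on something with over 40 N, if the wrist force passes 120 N, or if a joint passes its speed limit or range.

### The arm

A 7-joint arm with a two-finger parallel gripper is mounted at the origin on the work surface. World frame = base frame: x ahead of the robot, y to its left, z up, the work surface at z = 0. Lengths are in m, angles in rad, forces in N, time in s.
With the tool pointing down it reaches from about 0.4 to 0.925 m from the base axis. Payload 5.6 kg.
Tool frame: the origin (TCP) lies on the centre line of the jaws, within the pads' length; the fingertips stand 25 mm ahead of it and the grasp point (between the pads) lies 6 mm ahead of it (r.tip_reach is the distance from the TCP to the fingertips, in m); z points along the fingers, y is the line along which they close (so a half turn about z gives the same grasp; the last joint's range is limited). The gripper opens to 85 mm and grips with 20 to 120 N. Pads are 22 mm wide; open, the fingers measure 114 mm over their backs; the gripper's body (76 mm by 85 mm) begins 54 mm behind the grasp point. The pads swing forward as they close: fully open they stand 13 mm farther back than shut.
Start: joints at [-1.191, 0.468, -0.012, 1.603, 0.006, 1.071, -0.056], TCP at [0.267, 0.593, 0.256] pointing down, gripper open.
Joint ranges: [-2.53, 2.53], [-0.31, 2.02], [-1.57, 1.55], [0.28, 2.44], [-1.29, 4.43], [0.15, 1.84], [-2.92, 2.92]. Speed limits (rad/s): [2.57, 2.57, 3.14, 3.14, 3.14, 3.14, 3.14].

### API

Orientations are given as a rotation vector (axis times angle).
In Python, from rig import sensors, viewer, r, models gives the robot as it stands.
- The arm moves only by the tool carry_out, never from a script. Its argument "commands" is a list of rows, each an object with "xyz": the shift along the tool's x, y, z in m, a list of three; "twist": the turn about the tool's z in degrees; "hand": the finger opening in m, from 0 to 0.0854. A call has 1 to 20 rows; each row shifts and turns the commanded pose from where the row before left it, along the tool's axes as they then stand; what a row does not reach is not made up. A row lasts 1/12 s, in which the tool goes at most 41.7 mm and 7.16 degrees, less where a joint would pass 70% of its speed; a pose out of reach is approached as far as the arm can. A call is refused whole if a number of a shift passes 0.0417 or a number of a turn 7.16, either way. A call with a gripper value outside its range is refused whole. The fingers move at their own pace and stop on an object; the grip force is fixed at half the most. Time passes only in rows, so rows that do not move let the fingers close. It gives the time, the measured TCP pose, the force, the opening and the grip force at its end, in the units of the state.
- sensors.sense(): the state, without advancing time (a new reading comes with each control period).
- viewer.read_camera(name): name is "scene" or "top" or "wrist"; returns a dict with "img" (384x512x3 uint8, red, green, blue), "fx", "fy", "cx", "cy" (pixels), "k1" (the pictures are not rectified: a ray, as slopes to the right and down, at radius r is drawn at 1 + k1 r^2 times it, then the intrinsics apply), "pose" (4x4, takes a point from camera to world coordinates); the wrist camera has in their place "hand_eye" (4x4, takes a point from camera to tool coordinates, whose origin is the TCP and whose axes are the flange's). Camera axes: x right, y down, z forward; pixel columns grow to the right and rows downward; lengths in m; the calibration is good to about 2 mm. A picture is of the moment at which its call begins: read the wrist's pose just before it. There is no depth.
- r.finish_job(): hands the job in; it is judged then, once.
Trained networks look in a picture, given as the dict that the camera call returned (one of the last four; its "shot" number tells which), for a name from the list of things; names that differ only in an ending like _2 or _b are one class to them, and where a whole thing is asked for, a point or a joint stands for the part that bears it (a point fixed in the world has none). Each returns a list of dicts, best first, with "confidence" (0 to 1); they miss things now and then, are a little off and sometimes report something else, mostly with a low value. They report only what shows in the picture. A call takes as long as a camera call.
- models.masks_of(query, picture): "region" (384x512 bool, what is visible of it) and "centre" ([column, row] in pixels, amid what is visible of it).
- models.mark_of(query, picture): "centre" ([column, row] in pixels: a listed point, or the origin of a listed thing).
The state is a dict: "time_s": time; "joint_positions": joint angles; "joint_vel": joint speeds; "joint_torque": joint torques, N m; "tcp_pos": TCP position; "ee_rot": TCP orientation; "wrist_force": force on the tool from outside, world axes, zero at the start; "torque": the same for the moment, N m; "grip_width": opening from 0.0 (shut) to 1.0 (fully open); "grasp_force": force on a finger pad.
Only numpy, scipy, OpenCV 4.12 (cv2) and the standard library are available. Lean on these libraries where they do the work, as an engineer would, in place of code of your own. Each camera call takes 0.05 s, during which the arm holds its last target. There are 200 camera calls.

## Working session

There is one attempt and no reset: what is moved stays moved. The work goes in short steps, Python scripts to look and compute and a tool call to move; the robot and the scene stay as the last step left them, time stands still between calls to the robot, and variables do not carry over. Pictures are saved under pics/ and viewed, at most 12 in all, crops included, and the job is handed in when it is done.

Besides the shell and the picture viewer there is one more tool, called after ">>>" as name(argument=value, ...), one argument or row to a line, values as JSON. carry_out: Moves the arm, as the interface text tells. Its arguments: {"type":"object","properties":{"commands":{"type":"array","items":{"type":"object","properties":{"xyz":{"type":"array","items":{"type":"number"}},"twist":{"type":"number"},"hand":{"type":"number"}}}}},"required":["commands"]}

```bash
mkdir -p pics; ls; cat > h.py <<'E'
import numpy as np, cv2
from scipy.spatial.transform import Rotation as R
from rig import sensors, viewer, r, models
def cam(name):
    s=sensors.sense(); p=viewer.read_camera(name)
    if 'pose' in p: p['T']=np.array(p['pose'])
    else:
        T=np.eye(4); T[:3,:3]=R.from_rotvec(s['ee_rot']).as_matrix(); T[:3,3]=s['tcp_pos']
        p['T']=T@np.array(p['hand_eye'])
    return p
def K(p): return np.array([[p['fx'],0,p['cx']],[0,p['fy'],p['cy']],[0,0,1.]])
def D(p): return np.array([p['k1'],0,0,0,0.])
def ray(p,uv,z):
    n=cv2.undistortPoints(np.array(uv,float).reshape(-1,1,2),K(p),D(p)).reshape(-1,2)
    d=np.c_[n,np.ones(len(n))]@p['T'][:3,:3].T; o=p['T'][:3,3]
    return o+d*((z-o[2])/d[:,2])[:,None]
def proj(p,X):
    Ti=np.linalg.inv(p['T']); return cv2.projectPoints(np.array(X,float).reshape(-1,3),cv2.Rodrigues(Ti[:3,:3])[0],Ti[:3,3],K(p),D(p))[0].reshape(-1,2)
def save(p,n): cv2.imwrite('pics/'+n,p['img'][:,:,::-1])
E
python3 - <<'E'
from h import *
p=cam('top'); q=cam('scene')
cv2.imwrite('pics/a.png',cv2.resize(np.vstack([p['img'],q['img']])[:,:,::-1],(512,768))[:768]); 
save(p,'top.png');save(q,'scene.png')
s=sensors.sense();print(s)
Z=dict(board=0,tray=.005,turntable=0,cracked_disc=.06,sound_disc=.06,brush=.005,holder=0,offcut_a=.05,offcut_b=.05,offcut_c=.05,offcut_d=.05,jar=0,bottle=0,spool=0)
for n,z in Z.items():
  for nm,c in (('top',p),('scene',q)):
    m=models.mark_of(n,c)
    for d in m[:1]: print(n,nm,np.round(d['centre'],1),round(d['confidence'],2),np.round(ray(c,d['centre'],z)[0],4))
E
```

```text
pics
{'time_s': 0.1, 'joint_positions': array([-1.19099425,  0.46831   , -0.01159339,  1.60353613,  0.00599341,
        1.07140191, -0.0562966 ]), 'joint_vel': array([-2.03721075e-03, -1.50035241e-03, -1.60899014e-03, -2.81178294e-03,
       -9.79675405e-06,  1.49061274e-03, -1.48746433e-04]), 'joint_torque': array([ 7.91560196e-04, -5.33515120e+01,  2.12729088e-02, -2.51965016e+01,
        1.14278475e-02,  4.36641712e-03, -3.19536048e-05]), 'tcp_pos': array([0.26657665, 0.59231096, 0.25541809]), 'ee_rot': array([-6.59263938e-01, -3.07140745e+00,  2.52100238e-03]), 'wrist_force': array([ 0.34457124,  0.06586454, -0.26798865]), 'torque': array([ 0.06543751, -0.00529735, -0.05118704]), 'grasp_force': 0.0, 'grip_width': 1.002133574057084}
board top [239.1 212.3] 0.8 [0.5287 0.0415 0.    ]
board scene [248.2 188.5] 0.9 [0.5201 0.0379 0.    ]
tray top [304.8 219.1] 0.9 [ 0.5089 -0.1364  0.005 ]
tray scene [195.1 202.9] 0.82 [ 0.4979 -0.1182  0.005 ]
turntable top [123.6 239.3] 0.87 [0.4564 0.3543 0.    ]
turntable scene [321.8 140.5] 0.83 [ 0.4468  0.3617 -0.    ]
cracked_disc top [124.  
[... 525 characters left out ...]
] 0.66 [0.5888 0.0526 0.05  ]
offcut_b top [258.2 224.4] 0.62 [ 0.4907 -0.0116  0.05  ]
offcut_b scene [265.7 186.8] 0.66 [0.5888 0.0526 0.05  ]
offcut_c top [258.2 224.4] 0.62 [ 0.4907 -0.0116  0.05  ]
offcut_c scene [265.7 186.8] 0.66 [0.5888 0.0526 0.05  ]
offcut_d top [258.2 224.4] 0.62 [ 0.4907 -0.0116  0.05  ]
offcut_d scene [265.7 186.8] 0.66 [0.5888 0.0526 0.05  ]
jar top [168.5 151.1] 0.57 [0.7033 0.242  0.    ]
jar scene [346.2 203.1] 0.96 [0.7165 0.2325 0.    ]
bottle top [346.1 138.4] 0.62 [ 0.7362 -0.2575  0.    ]
bottle scene [190. 290.] 0.74 [ 0.7474 -0.253   0.    ]
spool top [395.8 215.5] 0.74 [ 0.5184 -0.3815  0.    ]
spool scene [307.5 226.5] 0.62 [ 0.7297  0.0902 -0.    ]
```

View pics/top.png

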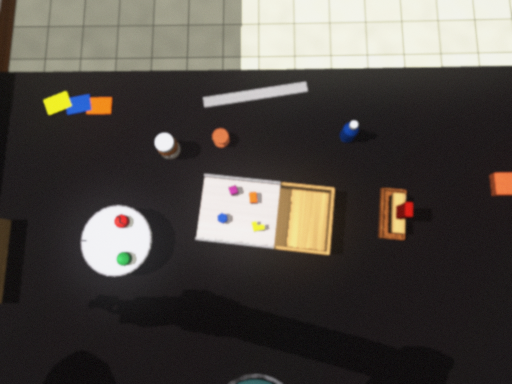

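View pics/scene.png

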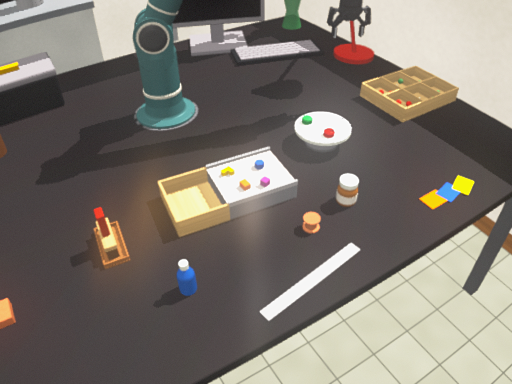

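Top view: red disc (122,221), green (124,258), the board with its four offcuts at (234,190), (254,198), (223,218) and (259,226), tray centre (307,218) and brush (393,213). The scene view agrees. Next I move above the red disc.

>>> carry_out(
  commands=[
    {"xyz": [0,0,0],"twist": -6},
    {"xyz": [0,0,0],"twist": -6},
    {"xyz": [0,0,0],"twist": -6},
    {"xyz": [0,0,0],"twist": -6},
    {"xyz": [-0.023,-0.025,0.0]},
    {"xyz": [-0.023,-0.025,0.0]},
    {"xyz": [-0.023,-0.025,0.0]},
    {"xyz": [-0.023,-0.025,0.0]},
    {"xyz": [-0.023,-0.025,0.0]},
    {"xyz": [-0.023,-0.025,0.0]},
    {"xyz": [-0.023,-0.025,0.0]},
    {"xyz": [-0.023,-0.025,0.0]},
    {"xyz": [-0.023,-0.025,0.0]},
    {"xyz": [-0.023,-0.025,0.0]},
    {"xyz": [0,0,0],"hand": 0.065},
    {"xyz": [0,0,0],"hand": 0.065},
  ],
)

```text
invalid input
```

```bash
cat >> h.py <<'E'
def togo(xyz,yang=None):
    "shift in tool axes (after the twist) to xyz; yang = wanted world angle of tool y, deg (mod 180)"
    s=sensors.sense(); M=R.from_rotvec(s['ee_rot']).as_matrix()
    a=np.degrees(np.arctan2(M[1,1],M[0,1])); tw=0
    if yang is not None:
        tw=-((yang-a+90)%180-90); M=M@R.from_euler('z',tw,degrees=True).as_matrix()
    print('tcp',np.round(s['tcp_pos'],4),'yang',round(a,1),'t',round(s['time_s'],2),'w',round(s['grip_width']*85.4,1),'g',round(s['grasp_force'],1),'tilt',np.round(M[:2,2],3),'j7',round(s['joint_positions'][6],2),'-> twist',round(tw,1),'shift mm',np.round(1000*M.T@(np.array(xyz)-s['tcp_pos']),1))
def mk(p,n,z):
    for d in models.mark_of(n,p)[:2]: print(n,np.round(d['centre'],1),round(d['confidence'],2),np.round(ray(p,d['centre'],z)[0],4))
def mask(p,n,z,k=1):
    for d in models.masks_of(n,p)[:k]:
        m=d['region']; v,u=np.nonzero(m); c=cv2.minAreaRect(cv2.findNonZero(m.astype(np.uint8)).reshape(-1,2).astype(np.float32))
        print(n,'mask',round(d['confidence'],2),m.sum(),np.round(d['centre']),'mean',np.round(ray(p,[u.mean(),v.mean()],z)[0],4),'box',np.round(ray(p,cv2.boxPoints(c),z)[:,:2],3).tolist())
E
python3 - <<'E'
from h import *
p=cam('wrist'); save(p,'w1.png'); print(p['T'].round(3))
for n,z in (('cracked_disc',.06),('sound_disc',.06),('turntable',0)): mk(p,n,z);mask(p,n,z+.007)
togo([.5,.34,.2],90)
E
```

```text
[[ 0.41   0.87   0.275  0.195]
 [ 0.912 -0.392 -0.123  0.625]
 [ 0.     0.301 -0.954  0.373]
 [ 0.     0.     0.     1.   ]]
turntable [156.7 351. ] 0.62 [0.4535 0.3542 0.    ]
turntable mask 0.62 2287 [171. 344.] mean [0.4492 0.3841 0.007 ] box [[0.414, 0.34], [0.388, 0.403], [0.48, 0.424], [0.511, 0.359]]
tcp [0.2667 0.5928 0.2563] yang 65.8 t 1.85 w 85.0 g 0.0 tilt [0. 0.] j7 -0.06 -> twist -24.2 shift mm [-233.3 -252.8   56.3]
```

View pics/w1.png

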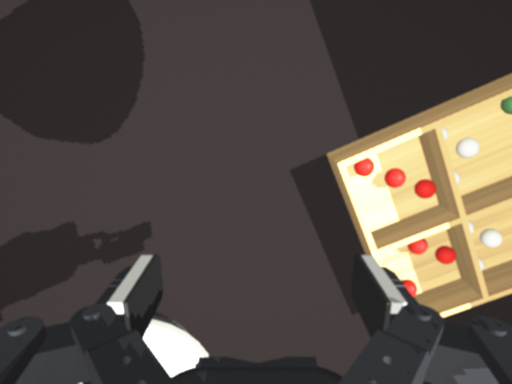

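The call was refused because every row needs all fields. The wrist view still shows the start pose, with the platter edge at the bottom (175,345).

>>> carry_out(
  commands=[
    {"xyz": [0,0,0],"twist": -6,"hand": 0.065},
    {"xyz": [0,0,0],"twist": -6,"hand": 0.065},
    {"xyz": [0,0,0],"twist": -6,"hand": 0.065},
    {"xyz": [0,0,0],"twist": -6,"hand": 0.065},
    {"xyz": [-0.023,-0.025,0.0],"twist": 0,"hand": 0.065},
    {"xyz": [-0.023,-0.025,0.0],"twist": 0,"hand": 0.065},
    {"xyz": [-0.023,-0.025,0.0],"twist": 0,"hand": 0.065},
    {"xyz": [-0.023,-0.025,0.0],"twist": 0,"hand": 0.065},
    {"xyz": [-0.023,-0.025,0.0],"twist": 0,"hand": 0.065},
    {"xyz": [-0.023,-0.025,0.0],"twist": 0,"hand": 0.065},
    {"xyz": [-0.023,-0.025,0.0],"twist": 0,"hand": 0.065},
    {"xyz": [-0.023,-0.025,0.0],"twist": 0,"hand": 0.065},
    {"xyz": [-0.023,-0.025,0.0],"twist": 0,"hand": 0.065},
    {"xyz": [-0.023,-0.025,0.0],"twist": 0,"hand": 0.065},
    {"xyz": [0,0,0],"twist": 0,"hand": 0.065},
  ],
)

```text
time_s: 3.1
tcp_pos: [0.5016, 0.3343, 0.2565]
ee_rot: [0.024, 3.138, -0.006]
wrist_force: [1.0, -0.9, 0.2]
grip_width: 0.759
grasp_force: 0.0
```

```bash
python3 - <<'E'
from h import *
p=cam('wrist'); save(p,'w2.png')
for n,z in (('cracked_disc',.06),('sound_disc',.06),('turntable',0)): mk(p,n,z);mask(p,n,z+.007)
togo([.5,.34,.2],90)
E
```

```text
cracked_disc [262.6 168.4] 0.72 [0.4945 0.34   0.06  ]
cracked_disc mask 0.78 1155 [264. 170.] mean [0.4969 0.3392 0.067 ] box [[0.497, 0.313], [0.471, 0.34], [0.497, 0.364], [0.524, 0.338]]
sound_disc [246.8  67.5] 0.56 [0.4021 0.3268 0.06  ]
sound_disc mask 0.81 1441 [247.  70.] mean [0.402  0.3271 0.067 ] box [[0.384, 0.31], [0.385, 0.345], [0.42, 0.345], [0.419, 0.309]]
turntable [273.6 115.8] 0.59 [0.4487 0.3535 0.    ]
turntable mask 0.7 26397 [284. 112.] mean [0.4439 0.3601 0.007 ] box [[0.349, 0.263], [0.352, 0.451], [0.558, 0.47], [0.555, 0.245]]
tcp [0.4947 0.3432 0.2563] yang 89.9 t 3.45 w 65.4 g 0.0 tilt [-0.  0.] j7 0.91 -> twist -0.1 shift mm [-5.3 -3.3 56.3]
```

View pics/w2.png

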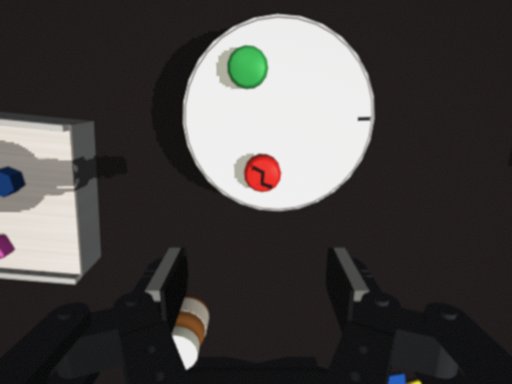

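The wrist view shows the cracked red disc at (262,172), the green disc at (247,67), and the jar clear of the arm at (190,325). The arm is now settled, so I re-measure.

```bash
python3 - <<'E'
from h import *
p=cam('wrist')
for n,z in (('cracked_disc',.06),('sound_disc',.06)): mk(p,n,z);mask(p,n,z+.01)
togo([.5,.34,.088],90)
E
```

```text
cracked_disc [250.1 176. ] 0.61 [0.4944 0.3374 0.06  ]
cracked_disc mask 0.77 1169 [253. 176.] mean [0.4958 0.3393 0.07  ] box [[0.476, 0.323], [0.476, 0.356], [0.515, 0.357], [0.515, 0.322]]
sound_disc [239.4  76.3] 0.86 [0.4019 0.3284 0.06  ]
sound_disc mask 0.95 1370 [234.  74.] mean [0.4022 0.327  0.07  ] box [[0.385, 0.311], [0.385, 0.344], [0.42, 0.344], [0.42, 0.31]]
tcp [0.4954 0.3423 0.2563] yang 89.8 t 3.7 w 65.1 g 0.0 tilt [0. 0.] j7 0.91 -> twist -0.2 shift mm [ -4.6  -2.3 168.3]
```

>>> carry_out(
  commands=[
    {"xyz": [0,-0.003,0.03],"twist": 0,"hand": 0.065},
    {"xyz": [0,0,0.03],"twist": 0,"hand": 0.065},
    {"xyz": [0,0,0.03],"twist": 0,"hand": 0.065},
    {"xyz": [0,0,0.03],"twist": 0,"hand": 0.065},
    {"xyz": [0,0,0.02],"twist": 0,"hand": 0.065},
    {"xyz": [0,0,0.015],"twist": 0,"hand": 0.065},
    {"xyz": [0,0,0.012],"twist": 0,"hand": 0.065},
    {"xyz": [0,0,0],"twist": 0,"hand": 0.065},
    {"xyz": [0,0,0],"twist": 0,"hand": 0.065},
    {"xyz": [0,0,0],"twist": 0,"hand": 0.065},
  ],
)

```text
time_s: 4.53
tcp_pos: [0.4964, 0.3394, 0.0904]
ee_rot: [0.006, 3.14, 0.002]
wrist_force: [0.5, 0.3, 0.7]
grip_width: 0.763
grasp_force: 0.0
```

```bash
python3 - <<'E'
from h import *
togo([.4955,.339,.087],90)
E
```

```text
tcp [0.4964 0.3394 0.0904] yang 89.8 t 4.53 w 65.2 g 0.0 tilt [0.001 0.001] j7 0.91 -> twist -0.2 shift mm [ 0.9 -0.4  3.4]
```

>>> carry_out(
  commands=[
    {"xyz": [0,0,0.002],"twist": 0,"hand": 0.05},
    {"xyz": [0,0,0],"twist": 0,"hand": 0.042},
    {"xyz": [0,0,0],"twist": 0,"hand": 0.038},
    {"xyz": [0,0,0],"twist": 0,"hand": 0.034},
    {"xyz": [0,0,0],"twist": 0,"hand": 0.028},
    {"xyz": [0,0,0],"twist": 0,"hand": 0.028},
    {"xyz": [0,0,0],"twist": 0,"hand": 0.028},
    {"xyz": [0,0,0],"twist": 0,"hand": 0.028},
  ],
)

```text
time_s: 5.2
tcp_pos: [0.4962, 0.3394, 0.0884]
ee_rot: [0.006, 3.14, 0.002]
wrist_force: [-0.7, 0.2, 5.8]
grip_width: 0.387
grasp_force: 59.4
```

>>> carry_out(
  commands=[
    {"xyz": [0,0,-0.005],"twist": 0,"hand": 0.028},
    {"xyz": [0,0,-0.01],"twist": 0,"hand": 0.028},
    {"xyz": [0,0,-0.02],"twist": 0,"hand": 0.028},
    {"xyz": [0,0,-0.02],"twist": 0,"hand": 0.028},
    {"xyz": [0,0,-0.02],"twist": 0,"hand": 0.028},
    {"xyz": [0,0,-0.02],"twist": 0,"hand": 0.028},
    {"xyz": [0,0,-0.02],"twist": 0,"hand": 0.028},
    {"xyz": [0,0,0],"twist": 0,"hand": 0.028},
    {"xyz": [0,0,0],"twist": 0,"hand": 0.028},
  ],
)

```text
time_s: 5.95
tcp_pos: [0.4963, 0.3391, 0.204]
ee_rot: [0.006, 3.139, 0.003]
wrist_force: [0.1, -0.3, -0.9]
grip_width: 0.386
grasp_force: 59.8
```

```bash
python3 - <<'E'
from h import *
p=cam('wrist');q=cam('top'); cv2.imwrite('pics/w3.png',np.hstack([p['img'][100:384],q['img'][100:384]])[:,:,::-1][:, :800+224][:, ::1].copy()[:, :800])
mk(p,'cracked_disc',.17)
for n,z in (('board',0),('tray',.005),('brush',.005),('holder',0)): mk(q,n,z);mask(q,n,dict(board=.055,tray=.055,brush=.046,holder=.017)[n])
for o in 'a': 
  for d in models.masks_of('offcut_a',q)[:5]: print(np.round(d['centre']),round(d['confidence'],2),np.round(ray(q,d['centre'],.06)[0],3))
togo([.5,-.16,.2],90)
E
```

```text
cracked_disc [257.4 254.9] 0.98 [0.4973 0.3401 0.17  ]
board [239.5 209.4] 0.69 [0.5367 0.0404 0.    ]
board mask 0.91 8591 [266. 210.] mean [ 0.5181 -0.0331  0.055 ] box [[0.45, 0.15], [0.63, 0.135], [0.588, -0.213], [0.413, -0.188]]
tray [303.6 219.6] 0.55 [ 0.5076 -0.1332  0.005 ]
tray mask 0.86 8426 [272. 214.] mean [ 0.5174 -0.0339  0.055 ] box [[0.452, 0.148], [0.627, 0.133], [0.586, -0.213], [0.414, -0.188]]
brush [394.8 213.1] 0.98 [ 0.5243 -0.3775  0.005 ]
brush mask 0.87 894 [401. 212.] mean [ 0.5214 -0.3716  0.046 ] box [[0.575, -0.347], [0.574, -0.411], [0.466, -0.403], [0.466, -0.34]]
holder [391.8 215.1] 0.85 [ 0.5196 -0.3709  0.    ]
holder [259.  224.7] 0.48 [ 0.4946 -0.0128  0.    ]
holder mask 0.61 638 [384. 215.] mean [ 0.5193 -0.352   0.017 ] box [[0.454, -0.322], [0.593, -0.336], [0.589, -0.408], [0.451, -0.392]]
[218. 215.] 0.51 [0.515 0.09  0.06 ]
[250. 200.] 0.43 [0.554 0.009 0.06 ]
[257. 225.] 0.39 [ 0.489 -0.01   0.06 ]
tcp [0.4957 0.3388 0.2021] yang 89.8 t 6.55 w 33.3 g 59.7 tilt [-0. -0.] j7 0.91 -> twist -0.2 shift mm [  -4.3 -498.8    2.2]
```

View pics/w3.png

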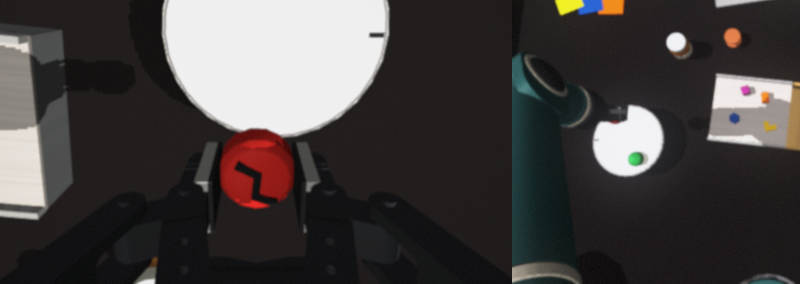

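The red disc is held centrally at (257,170) in the wrist crop, and the green one is still on the platter. Next I carry the red disc over the tray.

>>> carry_out(
  commands=[
    {"xyz": [0,-0.02,0],"twist": 0,"hand": 0.028},
    {"xyz": [0,-0.032,0],"twist": 0,"hand": 0.028},
    {"xyz": [0,-0.032,0],"twist": 0,"hand": 0.028},
    {"xyz": [0,-0.032,0],"twist": 0,"hand": 0.028},
    {"xyz": [0,-0.032,0],"twist": 0,"hand": 0.028},
    {"xyz": [0,-0.032,0],"twist": 0,"hand": 0.028},
    {"xyz": [0,-0.032,0],"twist": 0,"hand": 0.028},
    {"xyz": [0,-0.032,0],"twist": 0,"hand": 0.028},
    {"xyz": [0,-0.032,0],"twist": 0,"hand": 0.028},
    {"xyz": [0,-0.032,0],"twist": 0,"hand": 0.028},
    {"xyz": [0,-0.032,0],"twist": 0,"hand": 0.028},
    {"xyz": [0,-0.032,0],"twist": 0,"hand": 0.028},
    {"xyz": [0,-0.032,0],"twist": 0,"hand": 0.028},
    {"xyz": [0,-0.032,0],"twist": 0,"hand": 0.028},
    {"xyz": [0,-0.032,0],"twist": 0,"hand": 0.028},
    {"xyz": [0,-0.032,0],"twist": 0,"hand": 0.028},
    {"xyz": [0,0,0],"twist": 6,"hand": 0.028},
    {"xyz": [0,0,0],"twist": 7,"hand": 0.028},
    {"xyz": [0,0,0],"twist": 7,"hand": 0.028},
    {"xyz": [0,0,0],"twist": 7,"hand": 0.028},
  ],
)

```text
time_s: 8.22
tcp_pos: [0.4937, -0.1615, 0.2023]
ee_rot: [0.75, 3.051, 0.0]
wrist_force: [-0.2, -0.1, -0.4]
grip_width: 0.386
grasp_force: 59.8
```

>>> carry_out(
  commands=[
    {"xyz": [0,0,0],"twist": 7,"hand": 0.028},
    {"xyz": [0,0,0],"twist": 7,"hand": 0.028},
    {"xyz": [0,0,0],"twist": 7,"hand": 0.028},
    {"xyz": [0,0,0],"twist": 7,"hand": 0.028},
    {"xyz": [0,0,0],"twist": 7,"hand": 0.028},
    {"xyz": [0,0,0],"twist": 7,"hand": 0.028},
    {"xyz": [0,0,0],"twist": 7,"hand": 0.028},
    {"xyz": [0,0,0],"twist": 7,"hand": 0.028},
    {"xyz": [0,0,0],"twist": 7,"hand": 0.028},
    {"xyz": [0,0,0],"twist": 6,"hand": 0.028},
    {"xyz": [0,0,0],"twist": 0,"hand": 0.028},
    {"xyz": [0,0,0],"twist": 0,"hand": 0.028},
  ],
)

```text
time_s: 9.22
tcp_pos: [0.4938, -0.161, 0.2023]
ee_rot: [2.335, 2.101, -0.0]
wrist_force: [-0.3, -0.9, -0.5]
grip_width: 0.387
grasp_force: 59.8
```

```bash
python3 - <<'E'
from h import *
p=cam('wrist'); save(p,'w4.png')
mk(p,'tray',.005);mk(p,'board',0);mask(p,'tray',.055)
togo([.503,-.165,.042],-6.6)
E
```

```text
tray [266.8 134.3] 0.6 [ 0.5061 -0.1224  0.005 ]
tray mask 0.88 49815 [270. 107.] mean [ 0.509  -0.0974  0.055 ] box [[0.43, -0.013], [0.605, -0.032], [0.609, -0.209], [0.394, -0.186]]
tcp [ 0.4937 -0.1612  0.2023] yang -6.1 t 9.42 w 33.0 g 59.8 tilt [0. 0.] j7 0.36 -> twist 0.5 shift mm [ -2.8   9.6 160.3]
```

View pics/w4.png

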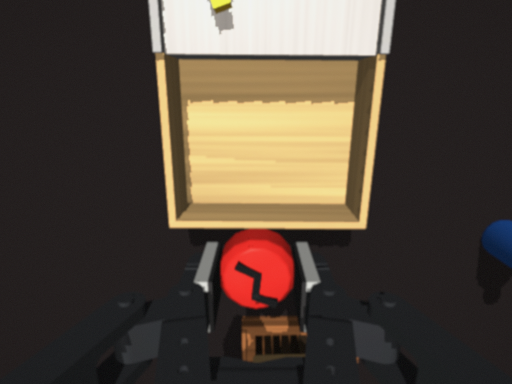

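The tray fills the wrist view: its far outer corners are at (170,228) and (366,228), and the board end is at row 55. The disc is still gripped at (258,268).

```bash
python3 - <<'E'
from h import *
p=cam('wrist')
a=ray(p,[[170,228],[366,228]],.055); b=ray(p,[[166,55],[382,55]],.05)
print(a.round(4),b.round(4)); d=b.mean(0)-a.mean(0); print(d, np.linalg.norm(d[:2]), np.degrees(np.arctan2(-d[0],d[1])), np.degrees(np.arctan2(*(a[1]-a[0])[[1,0]])))
y=d[:2]/np.linalg.norm(d[:2]); print('board origin',a.mean(0)[:2]+.241*y,'tray',a.mean(0)[:2]+.0735*y, 'via end',b.mean(0)[:2]-.0675*y)
E
```

```text
[[ 0.4129 -0.1882  0.055 ]
 [ 0.5835 -0.2067  0.055 ]] [[ 0.4348 -0.0496  0.05  ]
 [ 0.5981 -0.0672  0.05  ]]
[ 0.01825084  0.13906724 -0.005     ] 0.14025972576640452 -7.476627014855619 -6.177555689079387
board origin [0.5295792  0.04152212] tray [ 0.50778381 -0.1245538 ] via end [ 0.50768748 -0.12528778]
```

>>> carry_out(
  commands=[
    {"xyz": [0,0.01,0],"twist": 0,"hand": 0.028},
    {"xyz": [0,0,0.03],"twist": 0,"hand": 0.028},
    {"xyz": [0,0,0.03],"twist": 0,"hand": 0.028},
    {"xyz": [0,0,0.03],"twist": 0,"hand": 0.028},
    {"xyz": [0,0,0.03],"twist": 0,"hand": 0.028},
    {"xyz": [0,0,0.02],"twist": 0,"hand": 0.028},
    {"xyz": [0,0,0.02],"twist": 0,"hand": 0.028},
    {"xyz": [0,0,0],"twist": 0,"hand": 0.028},
    {"xyz": [0,0,0],"twist": 0,"hand": 0.028},
    {"xyz": [0,0,0],"twist": 0,"hand": 0.038},
    {"xyz": [0,0,0],"twist": 0,"hand": 0.045},
    {"xyz": [0,0,0],"twist": 0,"hand": 0.055},
    {"xyz": [0,0,0],"twist": 0,"hand": 0.055},
    {"xyz": [0,0,-0.02],"twist": 0,"hand": 0.055},
    {"xyz": [0,0,-0.03],"twist": 0,"hand": 0.055},
    {"xyz": [0,0,-0.03],"twist": 0,"hand": 0.055},
    {"xyz": [0,0,-0.04],"twist": 0,"hand": 0.055},
    {"xyz": [0,0,-0.04],"twist": 0,"hand": 0.055},
    {"xyz": [0,0,-0.04],"twist": 0,"hand": 0.055},
    {"xyz": [0,0,0],"twist": 0,"hand": 0.055},
  ],
)

```text
time_s: 11.13
tcp_pos: [0.5075, -0.1639, 0.2505]
ee_rot: [2.331, 2.09, 0.015]
wrist_force: [1.5, -1.2, 0.5]
grip_width: 0.641
grasp_force: 0.0
```

```bash
python3 - <<'E'
from h import *
p=cam('wrist')
mask(p,'cracked_disc',.02)
q=cam('scene'); t=cam('top')
for n,z in (('brush',.005),('holder',0)): mk(q,n,z);mk(t,n,z)
togo([.522,-.372,.24],0)
E
```

```text
cracked_disc mask 0.92 893 [254. 167.] mean [ 0.5029 -0.1632  0.02  ] box [[0.488, -0.144], [0.522, -0.147], [0.519, -0.184], [0.484, -0.18]]
brush [110.5 245.3] 0.85 [ 0.5239 -0.3689  0.005 ]
brush [393.1 216.3] 0.79 [ 0.5157 -0.3725  0.005 ]
holder [111.8 246.2] 0.97 [ 0.5237 -0.3666  0.    ]
holder [224.4 172.5] 0.63 [ 0.4203  0.0153 -0.    ]
tcp [ 0.503  -0.1621  0.241 ] yang -6.2 t 11.53 w 55.2 g 0.0 tilt [-0.003  0.   ] j7 0.33 -> twist -6.2 shift mm [-209.9   19.     1. ]
```

>>> carry_out(
  commands=[
    {"xyz": [0,0,0],"twist": -6,"hand": 0.06},
    {"xyz": [-0.03,0.003,0],"twist": 0,"hand": 0.06},
    {"xyz": [-0.03,0.003,0],"twist": 0,"hand": 0.06},
    {"xyz": [-0.03,0.003,0],"twist": 0,"hand": 0.06},
    {"xyz": [-0.03,0.003,0],"twist": 0,"hand": 0.06},
    {"xyz": [-0.03,0.003,0],"twist": 0,"hand": 0.06},
    {"xyz": [-0.03,0.003,0],"twist": 0,"hand": 0.06},
    {"xyz": [-0.03,0.0,0],"twist": 0,"hand": 0.06},
    {"xyz": [0,0,0],"twist": 0,"hand": 0.06},
    {"xyz": [0,0,0],"twist": 0,"hand": 0.06},
    {"xyz": [0,0,0],"twist": 0,"hand": 0.06},
  ],
)

```text
time_s: 12.45
tcp_pos: [0.5206, -0.3716, 0.2411]
ee_rot: [-2.224, -2.215, 0.0]
wrist_force: [0.5, 0.1, -0.1]
grip_width: 0.703
grasp_force: 0.0
```

```bash
python3 - <<'E'
from h import *
p=cam('wrist'); save(p,'w5.png')
for n,z,zz in (('brush',.005,.051),('holder',0,.017)): mk(p,n,z);mask(p,n,zz)
hsv=cv2.cvtColor(p['img'],cv2.COLOR_RGB2HSV); m=((hsv[...,0]<8)|(hsv[...,0]>172))&(hsv[...,1]>180)&(hsv[...,2]>60)
togo([.522,-.372,.24],0)
E
```

```text
brush [256.6 165.3] 0.8 [ 0.5186 -0.3698  0.005 ]
brush mask 0.62 4642 [255. 176.] mean [ 0.5181 -0.3704  0.051 ] box [[0.462, -0.397], [0.469, -0.343], [0.57, -0.352], [0.569, -0.407]]
holder [258.  162.7] 0.77 [ 0.5202 -0.3679  0.    ]
holder mask 0.56 3310 [263. 145.] mean [ 0.5232 -0.3498  0.017 ] box [[0.448, -0.389], [0.459, -0.325], [0.589, -0.339], [0.586, -0.404]]
tcp [ 0.5213 -0.371   0.2423] yang -0.1 t 12.7 w 59.8 g 0.0 tilt [0.    0.001] j7 0.82 -> twist -0.1 shift mm [-1.   0.7  2.3]
```

View pics/w5.png

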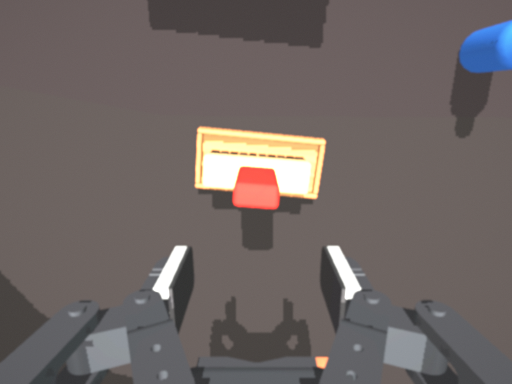

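The brush's long side lies along world x, nearly horizontal in the picture: holder corners at (198,129) and (323,140), red handle top near (256,198). I'll grip across its 20 mm faces, so a quarter turn is needed.

```bash
python3 - <<'E'
from h import *
p=cam('wrist')
h=ray(p,[[199,129],[324,140],[317,197],[196,188]],.017); print(h.round(4).tolist(),'c',h.mean(0).round(4), np.degrees(np.arctan2(*(h[1]-h[0])[[1,0]])),np.degrees(np.arctan2(*(h[2]-h[3])[[1,0]])),np.linalg.norm(h[1]-h[0]),np.linalg.norm(h[2]-h[1]))
hsv=cv2.cvtColor(p['img'],cv2.COLOR_RGB2HSV); m=((hsv[...,0]<6)|(hsv[...,0]>172))&(hsv[...,1]>180)&(hsv[...,2]>60); m[230:]=0;m[:150]=0
v,u=np.nonzero(m[:, :]); print(u.min(),u.max(),v.min(),v.max())
for row in range(v.min(),v.max()+1,4): uu=u[v==row]; print(row,uu.min(),uu.max(),p['img'][row,257],end=' ')
g=ray(p,[[234,v.max()],[279,v.max()],[256,v.max()]],.12); print(g.round(4))
for c in ([.519,-.3705],): print(proj(p,[[c[0],c[1],.12],[c[0],c[1]-.01,.12],[c[0],c[1]+.01,.12],[c[0],c[1]+.01,.051]]))
E
```

```text
[[0.4605, -0.3288, 0.017], [0.5902, -0.3404, 0.017], [0.5862, -0.4028, 0.017], [0.4537, -0.3921, 0.017]] c [ 0.5226 -0.366   0.017 ] -5.1110948941302565 -4.59338998627776 0.1302348958958644 0.06249027044772747
232 277 169 208
169 240 240 [254  89  77] 173 239 272 [255  91  77] Traceback (most recent call last):
  File "<stdin>", line 6, in <module>
    return umr_minimum(a, axis, None, out, keepdims, initial, where)
ValueError: zero-size array to reduction operation minimum which has no identity
```

```bash
python3 - <<'E'
from h import *
p=cam('wrist')
print(ray(p,[[233,208],[278,208]],.12).round(4))
togo([.5215,-.367,.24],-95)
E
```

```text
[[ 0.5013 -0.3791  0.12  ]
 [ 0.5363 -0.3792  0.12  ]]
tcp [ 0.5212 -0.3715  0.2425] yang -0.2 t 12.8 w 60.2 g 0.0 tilt [0. 0.] j7 0.82 -> twist -85.2 shift mm [0.1 4.5 2.5]
```

>>> carry_out(
  commands=[
    {"xyz": [0,0,0],"twist": 7,"hand": 0.06},
    {"xyz": [0,0,0],"twist": 7,"hand": 0.06},
    {"xyz": [0,0,0],"twist": 7,"hand": 0.06},
    {"xyz": [0,0,0],"twist": 7,"hand": 0.06},
    {"xyz": [0,0,0],"twist": 7,"hand": 0.06},
    {"xyz": [0,0,0],"twist": 7,"hand": 0.06},
    {"xyz": [0,0,0],"twist": 7,"hand": 0.06},
    {"xyz": [0,0,0],"twist": 7,"hand": 0.06},
    {"xyz": [0,0,0],"twist": 7,"hand": 0.06},
    {"xyz": [0,0,0],"twist": 7,"hand": 0.06},
    {"xyz": [0,0,0],"twist": 7,"hand": 0.06},
    {"xyz": [0,0,0],"twist": 7,"hand": 0.06},
    {"xyz": [0,0,0],"twist": 7,"hand": 0.06},
    {"xyz": [0,0,0],"twist": 4,"hand": 0.06},
    {"xyz": [0,0,0],"twist": 0,"hand": 0.06},
    {"xyz": [0,0,0],"twist": 0,"hand": 0.06},
  ],
)

```text
time_s: 14.13
tcp_pos: [0.5211, -0.3719, 0.2422]
ee_rot: [3.139, -0.139, -0.0]
wrist_force: [0.2, 1.3, -0.1]
grip_width: 0.705
grasp_force: 0.0
```

```bash
python3 - <<'E'
from h import *
p=cam('wrist')
for n,z,zz in (('brush',.005,.051),('holder',0,.017)): mk(p,n,z);mask(p,n,zz)
hsv=cv2.cvtColor(p['img'],cv2.COLOR_RGB2HSV); m=((hsv[...,0]<6)|(hsv[...,0]>172))&(hsv[...,1]>180)&(hsv[...,2]>60); m[245:]=0
v,u=np.nonzero(m);print(u.min(),u.max(),v.min(),v.max())
cs=cv2.boxPoints(cv2.minAreaRect(cv2.findNonZero(m.astype(np.uint8))));print(cs.round(), ray(p,cs,.12).round(4))
togo([.5215,-.368,.09],85)
E
```

```text
brush [256.6 169. ] 0.84 [ 0.5161 -0.3711  0.005 ]
brush mask 0.74 3439 [257. 174.] mean [ 0.5236 -0.3701  0.051 ] box [[0.573, -0.358], [0.57, -0.389], [0.466, -0.381], [0.469, -0.347]]
holder [250.4 163.8] 0.71 [ 0.5215 -0.3646  0.    ]
holder mask 0.87 3739 [239. 149.] mean [ 0.5371 -0.3649  0.017 ] box [[0.591, -0.342], [0.585, -0.404], [0.452, -0.395], [0.458, -0.326]]
56 266 162 217
[[ 56. 162.]
 [266. 162.]
 [266. 217.]
 [ 56. 217.]] [[ 0.5603 -0.2255  0.12  ]
 [ 0.5466 -0.3808  0.12  ]
 [ 0.503  -0.3773  0.12  ]
 [ 0.5175 -0.2137  0.12  ]]
tcp [ 0.5208 -0.3724  0.2424] yang -95.2 t 14.38 w 59.9 g 0.0 tilt [0. 0.] j7 -0.63 -> twist -0.2 shift mm [  0.3  -4.4 152.4]
```

>>> carry_out(
  commands=[
    {"xyz": [-0.001,-0.003,0],"twist": 0,"hand": 0.06},
    {"xyz": [0,0,0.03],"twist": 0,"hand": 0.06},
    {"xyz": [0,0,0.03],"twist": 0,"hand": 0.06},
    {"xyz": [0,0,0.03],"twist": 0,"hand": 0.06},
    {"xyz": [0,0,0.03],"twist": 0,"hand": 0.06},
    {"xyz": [0,0,0.02],"twist": 0,"hand": 0.06},
    {"xyz": [0,0,0.014],"twist": 0,"hand": 0.06},
    {"xyz": [0,0,0],"twist": 0,"hand": 0.06},
    {"xyz": [0,0,0],"twist": 0,"hand": 0.06},
    {"xyz": [0,0,0],"twist": 0,"hand": 0.04},
    {"xyz": [0,0,0],"twist": 0,"hand": 0.028},
    {"xyz": [0,0,0],"twist": 0,"hand": 0.02},
    {"xyz": [0,0,0],"twist": 0,"hand": 0.012},
    {"xyz": [0,0,0],"twist": 0,"hand": 0.012},
    {"xyz": [0,0,0],"twist": 0,"hand": 0.012},
    {"xyz": [0,0,0],"twist": 0,"hand": 0.012},
  ],
)

```text
time_s: 15.72
tcp_pos: [0.5209, -0.3697, 0.0897]
ee_rot: [3.138, -0.143, 0.003]
wrist_force: [-0.9, 0.9, 6.3]
grip_width: 0.224
grasp_force: 59.3
```

```bash
python3 - <<'E'
from h import *
togo([.5195,-.369,.088],85)
print(sensors.sense()['wrist_force'])
E
```

```text
tcp [ 0.5209 -0.3697  0.0897] yang -95.2 t 15.72 w 19.1 g 59.3 tilt [ 0.002 -0.001] j7 -0.51 -> twist -0.2 shift mm [-1.4 -0.6  1.7]
[-0.92762092  0.88309674  6.28491648]
```

>>> carry_out(
  commands=[
    {"xyz": [0,0,-0.01],"twist": 0,"hand": 0.012},
    {"xyz": [0,0,-0.02],"twist": 0,"hand": 0.012},
    {"xyz": [0,0,-0.03],"twist": 0,"hand": 0.012},
    {"xyz": [0,0,-0.03],"twist": 0,"hand": 0.012},
    {"xyz": [0,0,-0.03],"twist": 0,"hand": 0.012},
    {"xyz": [0,0,0],"twist": 1.6,"hand": 0.012},
    {"xyz": [0,0,0],"twist": 0,"hand": 0.012},
  ],
)

```text
time_s: 16.3
tcp_pos: [0.5207, -0.3697, 0.2103]
ee_rot: [3.135, -0.188, 0.005]
wrist_force: [-0.1, 0.3, -1.4]
grip_width: 0.23
grasp_force: 58.8
```

```bash
python3 - <<'E'
from h import *
p=cam('wrist'); t=cam('top'); save(t,'t2.png')
mask(p,'brush',.12)
hsv=cv2.cvtColor(t['img'],cv2.COLOR_RGB2HSV)
O=np.array([.5267,.0415]);a=np.radians(-6.5);B=np.array([[np.cos(a),-np.sin(a)],[np.sin(a),np.cos(a)]])
def box(p,q): print('corner px',proj(t,[[*(O+B@[x,y]),.061] for x,y in((-.083,.1),(.083,.1),(.083,-.1),(-.083,-.1))]).round().tolist())
box(0,0)
reg=hsv[176:246,206:280]
for n,lo,hi in(('orange',5,20),('yellow',23,35),('blue',105,125),('purple',135,172)):
    m=((reg[...,0]>=lo)&(reg[...,0]<=hi)&(reg[...,1]>130)&(reg[...,2]>50)).astype(np.uint8)
    k,l,st,c=cv2.connectedComponentsWithStats(m)
    if k>1:
        i=1+st[1:,4].argmax(); uv=c[i]+[206,176]; w=ray(t,uv,.06)[0]; print(n,st[i,4],uv.round(1),w.round(3),'board',(B.T@(w[:2]-O)).round(3))
togo([.564,.138,.21],-96.8)
E
```

```text
brush mask 0.69 12887 [256. 246.] mean [ 0.4921 -0.3658  0.12  ] box [[0.569, -0.355], [0.564, -0.395], [0.392, -0.379], [0.398, -0.329]]
corner px [[194.0, 238.0], [203.0, 175.0], [279.0, 183.0], [273.0, 247.0]]
orange 67 [253.  197.4] [0.56  0.002 0.06 ] board [ 0.037 -0.036]
yellow 64 [257.4 226.4] [ 0.485 -0.01   0.06 ] board [-0.036 -0.056]
blue 54 [222.2 217.6] [0.507 0.081 0.06 ] board [-0.024  0.037]
purple 40 [233.1 189.8] [0.58  0.053 0.06 ] board [0.052 0.018]
tcp [ 0.5196 -0.3683  0.2071] yang -96.8 t 16.45 w 19.5 g 58.8 tilt [-0.002  0.002] j7 -0.63 -> twist 0.0 shift mm [ -15.9 -508.    -2.2]
```

View pics/t2.png

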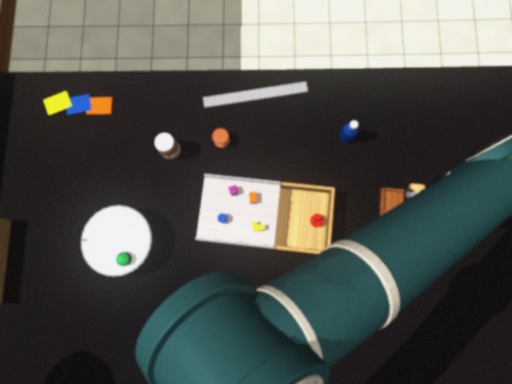

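Top view: the red disc is in the tray at (317,220), the four offcuts are still on the board, and the green disc is at (124,258) on the platter. I carry the brush to the board's +y end.

>>> carry_out(
  commands=[
    {"xyz": [-0.002,-0.02,0],"twist": 0,"hand": 0.012},
    {"xyz": [-0.002,-0.03,0],"twist": 0,"hand": 0.012},
    {"xyz": [-0.002,-0.03,0],"twist": 0,"hand": 0.012},
    {"xyz": [-0.002,-0.03,0],"twist": 0,"hand": 0.012},
    {"xyz": [-0.002,-0.03,0],"twist": 0,"hand": 0.012},
    {"xyz": [-0.002,-0.03,0],"twist": 0,"hand": 0.012},
    {"xyz": [-0.002,-0.03,0],"twist": 0,"hand": 0.012},
    {"xyz": [-0.002,-0.03,0],"twist": 0,"hand": 0.012},
    {"xyz": [-0.002,-0.03,0],"twist": 0,"hand": 0.012},
    {"xyz": [-0.002,-0.03,0],"twist": 0,"hand": 0.012},
    {"xyz": [-0.002,-0.03,0],"twist": 0,"hand": 0.012},
    {"xyz": [-0.002,-0.03,0],"twist": 0,"hand": 0.012},
    {"xyz": [-0.002,-0.03,0],"twist": 0,"hand": 0.012},
    {"xyz": [-0.002,-0.03,0],"twist": 0,"hand": 0.012},
    {"xyz": [-0.002,-0.03,0],"twist": 0,"hand": 0.012},
    {"xyz": [-0.002,-0.03,0],"twist": 0,"hand": 0.012},
    {"xyz": [-0.002,-0.03,0],"twist": 0,"hand": 0.012},
    {"xyz": [0,-0.008,0],"twist": 0,"hand": 0.012},
    {"xyz": [0,0,0],"twist": 0,"hand": 0.012},
    {"xyz": [0,0,0],"twist": 0,"hand": 0.012},
  ],
)

```text
time_s: 18.12
tcp_pos: [0.5461, 0.1387, 0.2074]
ee_rot: [3.134, -0.186, -0.002]
wrist_force: [-0.2, -1.0, -1.2]
grip_width: 0.227
grasp_force: 59.1
```

```bash
cat >>h.py <<'E'
O=np.array([.5267,.0415]);a_=np.radians(-6.5);B=np.array([[np.cos(a_),-np.sin(a_)],[np.sin(a_),np.cos(a_)]])
def bd(x,y,z): return [*(O+B@[x,y]),z]
def inb(): s=sensors.sense(); print('tcp in board',(B.T@(s['tcp_pos'][:2]-O)).round(4),s['tcp_pos'][2].round(4),s['wrist_force'].round(1))
E
python3 - <<'E'
from h import *
p=cam('wrist'); save(p,'w6.png'); inb()
togo(bd(.008,.1,.1365),-96.6)
E
```

```text
tcp in board [0.0086 0.0977] 0.2077 [-0.2 -0.8 -0.6]
tcp [0.5463 0.1376 0.2077] yang -96.9 t 18.17 w 19.4 g 59.1 tilt [-0.001 -0.002] j7 -1.47 -> twist -0.3 shift mm [-0.5 -2.4 71.2]
```

View pics/w6.png

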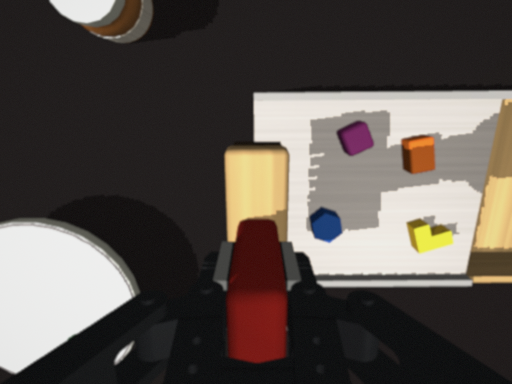

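The brush hangs straight and aligned with the board, and its wooden back (257,190) is clear of the blue offcut (326,225). Purple is at (356,138), orange at (419,154) and yellow at (428,237). I lower it and sweep.

>>> carry_out(
  commands=[
    {"xyz": [0,0,0.03],"twist": 0,"hand": 0.012},
    {"xyz": [0,0,0.02],"twist": 0,"hand": 0.012},
    {"xyz": [0,0,0.015],"twist": 0,"hand": 0.012},
    {"xyz": [0,0,0.005],"twist": 0,"hand": 0.012},
    {"xyz": [0,0,0],"twist": 0,"hand": 0.012},
    {"xyz": [0,0,0],"twist": 0,"hand": 0.012},
    {"xyz": [0,0,0],"twist": 0,"hand": 0.012},
  ],
)

```text
time_s: 18.75
tcp_pos: [0.5476, 0.1388, 0.1394]
ee_rot: [-3.135, 0.188, -0.003]
wrist_force: [0.3, -0.2, -0.8]
grip_width: 0.226
grasp_force: 59.0
```

```bash
python3 - <<'E'
from h import *
inb()
E
```

```text
tcp in board [0.0098 0.0991] 0.1394 [ 0.3 -0.2 -0.8]
```

>>> carry_out(
  commands=[
    {"xyz": [0,0,0.0025],"twist": 0,"hand": 0.012},
    {"xyz": [0,0.006,0],"twist": 0,"hand": 0.012},
    {"xyz": [0,0.012,0],"twist": 0,"hand": 0.012},
    {"xyz": [0,0.012,0],"twist": 0,"hand": 0.012},
    {"xyz": [0,0.012,0],"twist": 0,"hand": 0.012},
    {"xyz": [0,0.012,0],"twist": 0,"hand": 0.012},
    {"xyz": [0,0.012,0],"twist": 0,"hand": 0.012},
    {"xyz": [0,0.012,0],"twist": 0,"hand": 0.012},
    {"xyz": [0,0.012,0],"twist": 0,"hand": 0.012},
    {"xyz": [0,0.012,0],"twist": 0,"hand": 0.012},
    {"xyz": [0,0.012,0],"twist": 0,"hand": 0.012},
    {"xyz": [0,0.012,0],"twist": 0,"hand": 0.012},
    {"xyz": [0,0.012,0],"twist": 0,"hand": 0.012},
    {"xyz": [0,0.012,0],"twist": 0,"hand": 0.012},
    {"xyz": [0,0.012,0],"twist": 0,"hand": 0.012},
    {"xyz": [0,0.012,0],"twist": 0,"hand": 0.012},
    {"xyz": [0,0.012,0],"twist": 0,"hand": 0.012},
    {"xyz": [0,0.012,0],"twist": 0,"hand": 0.012},
    {"xyz": [0,0.012,0],"twist": 0,"hand": 0.012},
    {"xyz": [0,0.012,0],"twist": 0,"hand": 0.012},
  ],
)

```text
time_s: 20.42
tcp_pos: [0.5201, -0.0825, 0.1358]
ee_rot: [3.136, -0.187, -0.0]
wrist_force: [0.3, -0.7, -1.2]
grip_width: 0.225
grasp_force: 58.9
```

```bash
python3 - <<'E'
from h import *
inb();togo(bd(.008,-.13,.137))
p=cam('wrist');q=cam('scene');save(p,'w7.png')
cv2.imwrite('pics/m7.png',np.hstack([cv2.resize(p['img'],(400,300)),cv2.resize(q['img'][120:264,100:292],(400,300),interpolation=cv2.INTER_CUBIC)])[:,:,::-1])
E
```

```text
tcp in board [ 0.0075 -0.124 ] 0.1358 [ 0.3 -0.7 -1.2]
tcp [ 0.5201 -0.0825  0.1358] yang -96.8 t 20.42 w 19.2 g 58.9 tilt [-0. -0.] j7 -1.0 -> twist 0 shift mm [ 0.5  6.  -1.2]
```

View pics/m7.png

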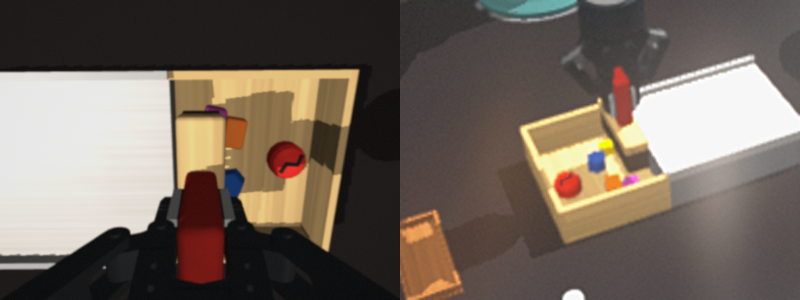

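All four offcuts show in the tray (right half: blue (597,160), yellow (606,146), orange (613,183), purple (630,182)) along with the red disc, and the board is bare. I lift the brush, check, and carry it back above the holder.

>>> carry_out(
  commands=[
    {"xyz": [0,0,-0.02],"twist": 0,"hand": 0.012},
    {"xyz": [0,0,-0.03],"twist": 0,"hand": 0.012},
    {"xyz": [0,0,-0.02],"twist": -1.6,"hand": 0.012},
    {"xyz": [0.0026,0.02,0],"twist": 0,"hand": 0.012},
    {"xyz": [0.0026,0.03,0],"twist": 0,"hand": 0.012},
    {"xyz": [0.0026,0.03,0],"twist": 0,"hand": 0.012},
    {"xyz": [0.0026,0.03,0],"twist": 0,"hand": 0.012},
    {"xyz": [0.0026,0.03,0],"twist": 0,"hand": 0.012},
    {"xyz": [0.0026,0.03,0],"twist": 0,"hand": 0.012},
    {"xyz": [0.0026,0.03,0],"twist": 0,"hand": 0.012},
    {"xyz": [0.0026,0.03,0],"twist": 0,"hand": 0.012},
    {"xyz": [0.0026,0.03,0],"twist": 0,"hand": 0.012},
    {"xyz": [0.0026,0.025,0],"twist": 0,"hand": 0.012},
    {"xyz": [0,0,0],"twist": 0,"hand": 0.012},
    {"xyz": [0,0,0],"twist": 0,"hand": 0.012},
    {"xyz": [0,0,0],"twist": 0,"hand": 0.012},
  ],
)

```text
time_s: 21.85
tcp_pos: [0.5205, -0.3664, 0.2052]
ee_rot: [-3.137, 0.142, 0.001]
wrist_force: [1.1, -0.4, -1.2]
grip_width: 0.222
grasp_force: 59.2
```

```bash
python3 - <<'E'
from h import *
t=cam('top')
hsv=cv2.cvtColor(t['img'],cv2.COLOR_RGB2HSV)[176:256,200:340]
for n,lo,hi,s in(('orange',5,16,200),('yellow',24,35,150),('blue',105,125,130),('purple',135,168,130),('red',0,4,200)):
    m=((hsv[...,0]>=lo)&(hsv[...,0]<=hi)&(hsv[...,1]>s)&(hsv[...,2]>50)).astype(np.uint8)
    k,l,st,c=cv2.connectedComponentsWithStats(m)
    for i in range(1,k):
        if st[i,4]>12: w=ray(t,c[i]+[200,176],.018)[0]; print(n,st[i,4],(c[i]+[200,176]).round(),'board',(B.T@(w[:2]-O)).round(3))
togo([.5209,-.3695,.09],-95.2)
E
```

```text
orange 50 [298. 207.] board [ 0.031 -0.157]
yellow 88 [287. 235.] board [-0.046 -0.134]
blue 48 [298. 227.] board [-0.023 -0.163]
purple 46 [292. 202.] board [ 0.044 -0.138]
red 102 [317. 220.] board [ 0.002 -0.21 ]
tcp [ 0.5208 -0.3658  0.2053] yang -95.1 t 21.9 w 19.3 g 59.2 tilt [-0.     0.002] j7 -0.6 -> twist 0.1 shift mm [  0.5   3.8 115.3]
```

>>> carry_out(
  commands=[
    {"xyz": [0,0.0025,0.03],"twist": 0,"hand": 0.012},
    {"xyz": [0,0,0.03],"twist": 0,"hand": 0.012},
    {"xyz": [0,0,0.025],"twist": 0,"hand": 0.012},
    {"xyz": [0,0,0.015],"twist": 0,"hand": 0.012},
    {"xyz": [0,0,0.01],"twist": 0,"hand": 0.012},
    {"xyz": [0,0,0.004],"twist": 0,"hand": 0.012},
    {"xyz": [0,0,0],"twist": 0,"hand": 0.012},
    {"xyz": [0,0,0],"twist": 0,"hand": 0.012},
    {"xyz": [0,0,0],"twist": 0,"hand": 0.012},
    {"xyz": [0,0,0],"twist": 0,"hand": 0.012},
  ],
)

```text
time_s: 22.73
tcp_pos: [0.5207, -0.3704, 0.0931]
ee_rot: [3.137, -0.143, 0.003]
wrist_force: [-0.1, -0.5, -2.1]
grip_width: 0.229
grasp_force: 59.2
```

```bash
python3 - <<'E'
from h import *
inb(); togo([.5209,-.3695,.09],-95.2)
E
```

```text
tcp in board [ 0.0406 -0.4099] 0.0931 [-0.1 -0.5 -2.1]
tcp [ 0.5207 -0.3704  0.0931] yang -95.2 t 22.73 w 19.5 g 59.2 tilt [ 0.002 -0.001] j7 -0.51 -> twist -0.0 shift mm [ 0.1 -0.9  3.1]
```

>>> carry_out(
  commands=[
    {"xyz": [0,-0.001,0.0015],"twist": 0,"hand": 0.012},
    {"xyz": [0,0,0.001],"twist": 0,"hand": 0.012},
    {"xyz": [0,0,0],"twist": 0,"hand": 0.012},
    {"xyz": [0,0,0],"twist": 0,"hand": 0.012},
    {"xyz": [0,0,0],"twist": 0,"hand": 0.022},
    {"xyz": [0,0,0],"twist": 0,"hand": 0.03},
    {"xyz": [0,0,0],"twist": 0,"hand": 0.045},
    {"xyz": [0,0,0],"twist": 0,"hand": 0.06},
    {"xyz": [0,0,0],"twist": 0,"hand": 0.06},
    {"xyz": [0,0,-0.02],"twist": 0,"hand": 0.06},
    {"xyz": [0,0,-0.03],"twist": 0,"hand": 0.06},
    {"xyz": [0,0,-0.04],"twist": 0,"hand": 0.06},
    {"xyz": [0,0,-0.04],"twist": 0,"hand": 0.06},
    {"xyz": [0,0,-0.03],"twist": 0,"hand": 0.06},
    {"xyz": [0,0,0],"twist": 0,"hand": 0.06},
    {"xyz": [0,0,0],"twist": 0,"hand": 0.06},
    {"xyz": [0,0,0],"twist": 0,"hand": 0.06},
  ],
)

```text
time_s: 24.15
tcp_pos: [0.52, -0.3683, 0.2485]
ee_rot: [-3.137, 0.143, 0.001]
wrist_force: [0.6, -0.1, -1.4]
grip_width: 0.701
grasp_force: 0.0
```

```bash
python3 - <<'E'
from h import *
p=cam('wrist');q=cam('scene')
mk(p,'brush',.005);mask(p,'brush',.051);mk(p,'holder',0);mk(q,'brush',.005);mk(q,'holder',0);mk(q,'sound_disc',.06)
togo([.5209,-.3695,.09],-95.2)
cv2.imwrite('pics/m8.png',np.hstack([cv2.resize(p['img'],(400,300)),cv2.resize(q['img'][100:292,70:326],(400,300),interpolation=cv2.INTER_CUBIC)])[:,:,::-1])
E
```

```text
brush [259.4 165.1] 0.66 [ 0.5177 -0.3706  0.005 ]
brush mask 0.7 3273 [258. 171.] mean [ 0.5228 -0.3688  0.051 ] box [[0.469, -0.347], [0.572, -0.358], [0.569, -0.389], [0.466, -0.381]]
holder [252.5 160.2] 0.57 [ 0.5229 -0.3632  0.    ]
brush [195.7 206. ] 0.31 [ 0.5099 -0.1222  0.005 ]
holder [110.4 245.5] 0.76 [ 0.5195 -0.369   0.    ]
sound_disc [305.7 120.1] 0.54 [0.3937 0.3318 0.06  ]
tcp [ 0.52   -0.3689  0.2487] yang -95.2 t 24.55 w 59.7 g 0.0 tilt [-0.001  0.   ] j7 -0.63 -> twist -0.0 shift mm [  1.1   0.6 158.7]
```

View pics/m8.png

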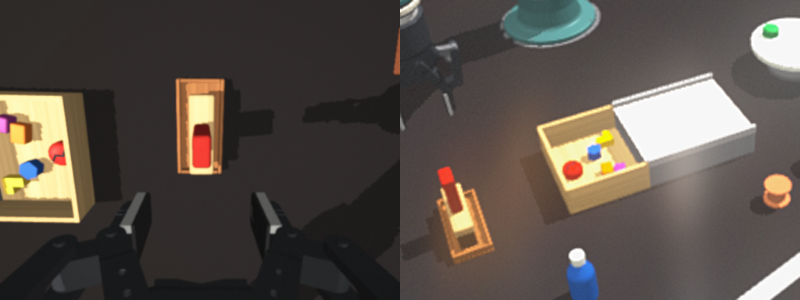

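The brush stands upright in its holder at (201,130) in the left half. All five scraps are in the tray, the green disc is on the platter, the bottle and spool are in place, and the gripper is clear.

```bash
python3 -c "
from rig import r
print(r.finish_job())"
```

```text
the job is handed in; nothing more can be done
None
```

I handed the job in at about 24.6 s of the 64 s limit. In the last pictures, the red disc and all four offcuts were in the tray, the brush stood upright in its holder and the green disc was on the platter. The bottle and spool hadn't moved; the jar wasn't in those final crops, but nothing I did came near it. The hand-in returned no verdict.

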